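# Free the soap tray from its sprung finger and slide it onto the mat

### The arm

A 6-joint arm with a two-finger parallel gripper is mounted at the origin on the work surface. World frame = base frame: x ahead of the robot, y to its left, z up, the work surface at z = 0. Lengths are in m, angles in rad, forces in N, time in s.
With the tool pointing down it reaches from about 0.375 to 0.975 m from the base axis. Payload 3.8 kg.
Tool frame: the origin (TCP) lies midway between the tips of the shut fingers; the grasp point (between the pads) lies 19 mm behind it; z points along the fingers, y is the line along which they close (so a half turn about z gives the same grasp; the last joint's range is limited). The gripper opens to 85 mm and grips with 20 to 120 N. Pads are 22 mm wide; open, the fingers measure 114 mm over their backs; the gripper's body (76 mm by 85 mm) begins 54 mm behind the grasp point. The pads swing forward as they close: fully open they stand 13 mm farther back than shut.
Start: joints at [-1.304, 0.264, 1.604, -0, 1.274, -0.037], TCP at [0.202, -0.644, 0.197] pointing down, gripper open.
Joint ranges: [-2.63, 2.63], [-0.94, 2.18], [0.31, 2.57], [-1.31, 4.45], [0, 2.66], [-2.55, 2.55]. Speed limits (rad/s): [2.57, 2.57, 3.14, 3.14, 3.14, 3.14].

### API

Orientations are given as a unit quaternion [w, x, y, z].
In Python, from workcell import status, camera, job_done gives the robot as it stands. The module is installed in compiled form; this text tells all that it offers.
- The arm moves only by the tool step_arm, never from a script. Its argument "targets" is a list of rows, each a list of 7 numbers: the finger opening in m, from 0 to 0.0854, then the shift along the world's x, y, z in m, then the turn, a rotation vector about the world's x, y, z in degrees. A call has 1 to 10 rows; each row is the pose to reach, as a shift and turn from the pose commanded when the call began; what a row does not reach only later rows make up. A row lasts 1/8 s, in which the tool goes at most 62.5 mm and 10.7 degrees, less where a joint would pass 70% of its speed; a pose out of reach is approached as far as the arm can. A call with a gripper value outside its range is refused whole. The fingers move at their own pace and stop on an object; the grip force is fixed at half the most. Time passes only in rows, so rows that repeat a pose let the fingers close. It gives the time, the measured TCP pose, the force, the opening and the grip force at its end, in the units of the state.
- status.get_state(): the state, without advancing time (a new reading comes with each control period).
- camera(name): name is "scene" or "side" or "wrist"; returns a dict with "frame" (384x512x3 uint8, red, green, blue), "fx", "fy", "cx", "cy" (pixels), "dist_coeffs" ([k1, k2, p1, p2, k3] as OpenCV has them; the pictures are not rectified), "view" (4x4, takes a point from world to camera coordinates). Camera axes: x right, y down, z forward; pixel columns grow to the right and rows downward; lengths in m; the calibration is good to about 2 mm. A picture is of the moment at which its call begins. There is no depth.
- job_done(): hands the job in; it is judged then, once.
The state is a dict: "time_s": time; "qpos": joint angles; "qd": joint speeds; "joint_efforts": joint torques, N m; "eef_pos": TCP position; "orientation": TCP orientation; "contact_force": force on the tool from outside, world axes, zero at the start; "moment": the same for the moment, N m; "gripper_width": finger opening in m; "gripper_force": force on a finger pad.
Only numpy, scipy, OpenCV 4.12 (cv2) and the standard library are available. Lean on these libraries where they do the work, as an engineer would, in place of code of your own. Each camera call takes 0.05 s, during which the arm holds its last target. There are 200 camera calls.

### The job

The green soap tray is held in its steel rack by a sprung hold-down finger: push the finger's red thumb tab back until the finger flips up and stays up, and only then slide the tray out of the rack, flat on the vanity and never lifted, until it lies wholly on the grey mat. Finally flip the finger back down, so that it lies fully down in the empty rack. Do not force the tray against the finger or rack, and leave the other things on the vanity where they are.

Things in the scene. Friction and masses are not known exactly. Their poses are not given: they have to be found in the camera images.
- rack: Fixed steel soap rack. Origin: centre of the tray bay, on the vanity; z up; +x to the hinge end, the tray leaves to -x. 8 mm wire side rails at y = +-57 mm, x = -55 to 76 mm, tops at 18 mm; cross wire at x = 76 mm behind the tray. Finger hinge axis along y at x = 88 mm, 16 mm above the vanity, between 26 mm high lugs; a 3 mm foot plate spans x = 74 to 166 mm.
- clip (a joint): Angle of the hold-down finger, rad. 0: arm level on the tray's rear rim; -0.1: lower stop, fully down in the empty rack; 1.45: upper stop, arm upright. An over-centre spring drives it down below 0.7 and up above 0.7 (0.14 Nm at 0, nil at 0.7), so it stays at either end. One rigid L: thumb tab and arm at right angles, turning about the rack's hinge axis.
- clip_tab (a point): Middle of the upper edge of the red thumb tab, 69 mm from the hinge axis; the tab is 28 mm wide, 6 mm thick. With the finger down it stands upright over the hinge to 85 mm above the vanity; pushing it toward rack +x raises the arm. With the finger up it lies level behind the hinge (rack +x), reaching 70 mm.
- clip_tip (a point): Free end of the finger's steel arm, 60 mm from the hinge, 16 mm wide, 4 mm thick. Down: it points to rack -x, underside 24 mm above the vanity, its claw (10 mm down, 32 to 36 mm from the hinge) inside the tray's rear wall with 5 mm play. Up: it stands over the hinge to 77 mm above the vanity; pushing it toward rack -x brings it down.
- tray: Loose green plastic soap tray, open on top, 130 (x) x 96 (y) x 24 mm high, about 0.25 kg, walls and floor 4 mm thick. Origin: centre of its underside; axes along the rack's at the start, when it stands on the vanity in the bay, rear wall (+x) under the finger. The gap to each side rail is 5 mm.
- mat: Grey mat, 200 (x) x 160 (y) mm, thin as paper, fixed on the vanity in front of the rack's open end; it does not hinder sliding. Origin: its centre.
- tray_corner0 (a point): Lower outer corner of the tray at its x = -65, y = -48 mm.
- tray_corner1 (a point): Lower outer corner of the tray at its x = -65, y = +48 mm.
- tray_corner2 (a point): Lower outer corner of the tray at its x = +65, y = -48 mm.
- tray_corner3 (a point): Lower outer corner of the tray at its x = +65, y = +48 mm.
- travel_bottle: Orange silicone travel bottle with flip cap, 52 mm across, 122 mm high; origin under its centre. Leave alone.
- egg_jar: White ceramic egg-shaped jar, 80 mm across, 101 mm high; origin under its centre. Leave alone.
- tumbler: Green glass tumbler, 72 mm across, 95 mm high; origin under its centre. Leave alone.
- storage_box: Frosted plastic storage box with a white lid and a latch, 126 x 176 x 89 mm; origin under its centre. Leave alone.
- toothbrush: Blue toothbrush lying flat along its x, about 190 mm long, 16 mm high at the bristles; origin on its underside near the middle. Leave alone.
- soap: Yellow bar of soap, 85 x 55 x 26 mm; origin under its centre. Leave alone.
There are look-alikes about, which are no part of the job. There is more than one size of the tray; the job needs the largest.

How it is judged:
By the outcome, as a careful person would: the job done as asked, in the order asked, and still so for the second after the job is handed in, with the robot touching nothing.
It also fails if it takes over 61 s, if anything falls off the work surface, if the arm or the gripper's body presses on something with over 40 N, if the wrist force passes 120 N, or if a joint passes its speed limit or range.

## Working session

There is one attempt and no reset: what is moved stays moved. The work goes in short steps, Python scripts to look and compute and a tool call to move; the robot and the scene stay as the last step left them, time stands still between calls to the robot, and variables do not carry over. Pictures are saved under pics/ and viewed, at most 10 in all, crops included, and the job is handed in when it is done.

Besides the shell and the picture viewer there is one more tool, called after ">>>" by a JSON object that holds its "method" and its "body". step_arm: Moves the arm, as the interface text tells. Its arguments: {"type":"object","properties":{"targets":{"type":"array","items":{"type":"array","items":{"type":"number"}}}},"required":["targets"]}

```bash
mkdir -p pics; cat > h.py <<'E'
import numpy as np, cv2
from workcell import status, camera, job_done
def K(c): return np.array([[c["fx"],0,c["cx"]],[0,c["fy"],c["cy"]],[0,0,1.]])
def ray(c,uv):
    p=cv2.undistortPoints(np.array(uv,float).reshape(-1,1,2),K(c),np.array(c["dist_coeffs"],float)).reshape(-1,2)
    V=np.array(c["view"]);R=V[:3,:3];o=-R.T@V[:3,3]
    return o,np.c_[p,np.ones(len(p))]@R
def plane(c,uv,z):
    o,d=ray(c,uv); return o+d*((z-o[2])/d[:,2])[:,None]
def proj(c,P):
    V=np.array(c["view"]); r,_=cv2.Rodrigues(V[:3,:3])
    return cv2.projectPoints(np.array(P,float).reshape(-1,1,3),r,V[:3,3],K(c),np.array(c["dist_coeffs"],float))[0].reshape(-1,2)
def save(c,n): cv2.imwrite("pics/"+n,c["frame"][:,:,::-1])
E
python3 - <<'E'
from h import *
import pickle
cs={n:camera(n) for n in("scene","side","wrist")}
pickle.dump(cs,open("c0.pkl","wb"))
for n,c in cs.items():
    V=np.array(c["view"]);print(n,-V[:3,:3].T@V[:3,3],V[2,:3]); save(c,n+"0.png")
cv2.imwrite("pics/all0.png",np.hstack([cv2.resize(cs[n]["frame"],(400,300)) for n in("side","wrist")])[:,:,::-1])
s=status.get_state();print(s["time_s"],s["eef_pos"],s["orientation"])
E
```

```text
scene [ 1.50077706 -0.30772208  0.96727822] [-0.68354387  0.30014605 -0.66534211]
side [-0.15718466  1.01601777  0.803927  ] [ 0.52539099 -0.66744144 -0.52771795]
wrist [ 0.26666602 -0.62337022  0.37338499] [-0.2561018  -0.07561115 -0.96368813]
0.15 [ 0.20174569 -0.64345969  0.19560357] [-9.09262631e-04  9.88488774e-01  1.51291469e-01 -8.97594033e-05]
```

View pics/scene0.png

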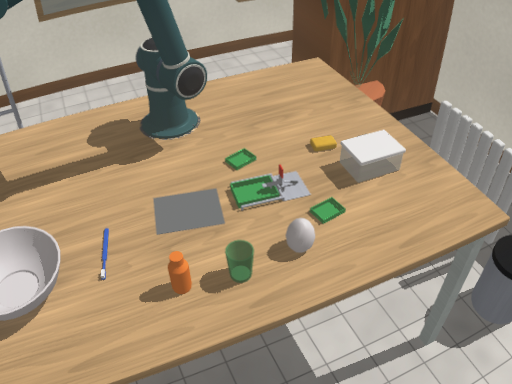

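View pics/all0.png

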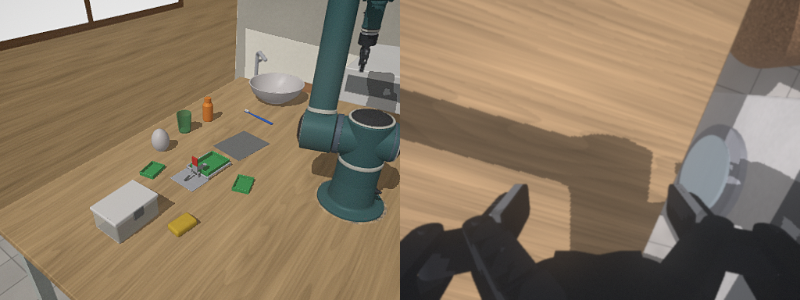

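Candidates for the tray in the scene picture are green dishes at (255,191), (240,159) and (327,210), plus the green tumbler at (240,260). Only (255,191) is the largest and lies in the rack, with the red tab at (281,170). The mat is at (188,210).

```bash
python3 - <<'E'
from h import *
import pickle
cs=pickle.load(open("c0.pkl","rb"))
for n in("scene","side"):
    c=cs[n];f=c["frame"];hsv=cv2.cvtColor(f,cv2.COLOR_RGB2HSV)
    def blobs(m,amin,z):
        k,l,st,ce=cv2.connectedComponentsWithStats(m)
        for i in range(1,k):
            if st[i,4]<amin: continue
            ct=max(cv2.findContours((l==i).astype(np.uint8),0,2)[0],key=len)
            r=cv2.minAreaRect(plane(c,ct.reshape(-1,2),z)[:,:2].astype(np.float32)*1000)
            print("  ",ce[i].round(),st[i,4],"ctr",np.round(r[0]),"size",np.round(r[1]),"ang",round(r[2],1))
    print(n,"green");blobs(cv2.inRange(hsv,(50,130,50),(75,255,255)),60,.024)
    print("red");m=cv2.inRange(hsv,(0,170,100),(6,255,255))|cv2.inRange(hsv,(174,170,100),(180,255,255));blobs(m,15,.085)
    g=((hsv[:,:,1]<25)&(hsv[:,:,2]>70)&(hsv[:,:,2]<135)).astype(np.uint8)*255
    print("grey");blobs(g,600,0)
c=cs["scene"];a=cv2.resize(c["frame"][140:240,210:343],(800,600),interpolation=2)
cv2.imwrite("pics/crop.png",a[:,:,::-1])
E
```

```text
scene green
   [239. 159.] 143 ctr [362. 138.] size [47. 57.] ang 15.2
   [248. 193.] 395 ctr [526. 108.] size [102.  68.] ang 83.1
   [326. 211.] 231 ctr [694. 271.] size [49. 61.] ang 11.6
red
   [281. 169.] 16 ctr [530. 204.] size [ 7. 34.] ang 68.5
grey
   [445. 134.] 2396 ctr [527. 928.] size [391. 261.] ang 0.3
   [385. 309.] 15836 ctr [1003.  409.] size [ 488. 1483.] ang 15.9
   [187. 211.] 2313 ctr [494. -89.] size [196. 156.] ang 78.5
   [ 46. 254.] 729 ctr [ 490. -518.] size [228.  60.] ang 6.8
side green
   [272. 207.] 399 ctr [505. 133.] size [150.  92.] ang 88.8
   [194. 217.] 206 ctr [659. 301.] size [69. 95.] ang 9.5
   [311. 236.] 303 ctr [327. 169.] size [61. 98.] ang 16.7
red
   [249. 206.] 69 ctr [505. 227.] size [18. 62.] ang 39.0
grey
   [478. 115.] 1690 ctr [  207. -1066.] size [288. 605.] ang 13.3
   [352. 123.] 610 ctr [ 616. -657.] size [290. 219.] ang 27.0
   [308. 186.] 1373 ctr [495. -89.] size [198. 158.] ang 78.1
   [ 54. 363.] 825 ctr [583. 815.] size [ 38. 200.] ang 76.3
```

View pics/crop.png

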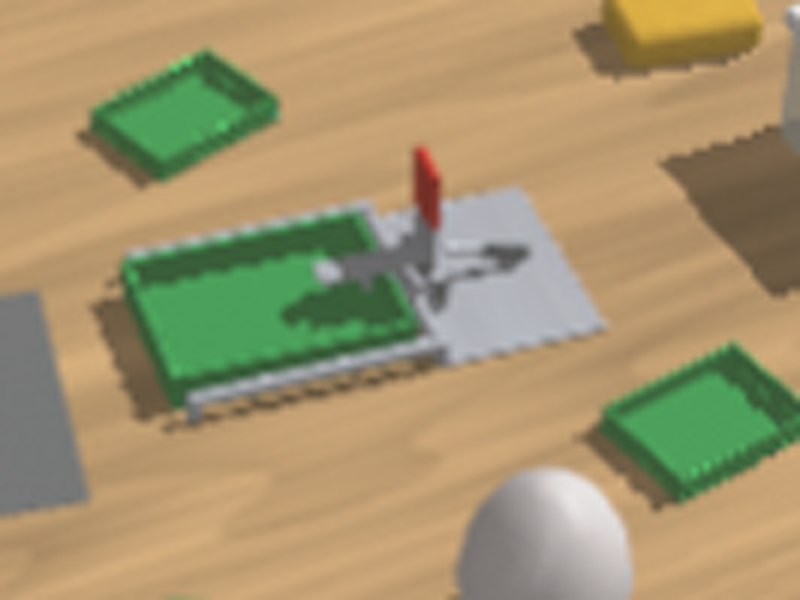

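The crop confirms it. The big tray sits in the rack with its front rim corners at (231,184) and (241,206), the red tab upright with its top at (281,165), and the foot plate's far corners at (296,171) and (311,194).

```bash
python3 - <<'E'
from h import *
import pickle
cs=pickle.load(open("c0.pkl","rb"))
c=cs["scene"]
S=lambda u,v:(210+u/6.015,140+v/6)
t=plane(c,[S(124,262),S(183,402)],.024);f=plane(c,[S(517,188),S(606,325)],.003);tab=plane(c,[S(425,147)],.085)
print(t.round(3),f.round(3),tab.round(3))
a=t.mean(0)[:2];b=f.mean(0)[:2];d=b-a;th=np.degrees(np.arctan2(d[1],d[0]));print("len",np.hypot(*d),"(231) ang",th, "width",np.linalg.norm(t[0]-t[1]))
u=d/np.hypot(*d);print("rack org",a+65*u/1000,"hinge",a+.153*u)
E
```

```text
[[0.464 0.065 0.024]
 [0.574 0.052 0.024]] [[0.474 0.29  0.003]
 [0.592 0.279 0.003]] [[0.513 0.213 0.085]]
len 0.2264846591945243 (231) ang 86.26394617134459 width 0.11050316606932618
rack org [0.52295013 0.12344355] hinge [0.52868423 0.21125653]
```

>>> {"method": "step_arm", "body": {"targets": [[0,0.02,0.05,0.055,0,0,10],[0,0.045,0.105,0.055,0,0,20],[0,0.07,0.16,0.055,0,0,30],[0,0.09,0.215,0.055,0,0,40],[0,0.11,0.27,0.055,0,0,50],[0,0.13,0.325,0.055,0,0,60],[0,0.15,0.38,0.055,0,0,69],[0,0.17,0.435,0.055,0,0,69],[0,0.19,0.49,0.055,0,0,69],[0,0.215,0.545,0.055,0,0,69]]}}

```text
time_s: 1.4
eef_pos: [0.417, -0.0973, 0.2517]
orientation: [0.0, 0.729, 0.684, 0.0]
contact_force: [1.1, 0.0, 0.3]
gripper_width: -0.0001
gripper_force: 0.0
```

>>> {"method": "step_arm", "body": {"targets": [[0,0.025,0.055,0,0,0,0],[0,0.045,0.11,0,0,0,0],[0,0.065,0.165,0,0,0,0],[0,0.085,0.22,0,0,0,0],[0,0.1,0.26,0,0,0,0],[0,0.11,0.281,0,0,0,0],[0,0.11,0.281,0,0,0,0]]}}

```text
time_s: 2.28
eef_pos: [0.527, 0.1825, 0.2511]
orientation: [-0.0, 0.728, 0.685, -0.001]
contact_force: [-0.5, 0.0, -0.4]
gripper_width: -0.0001
gripper_force: 0.0
```

```bash
python3 - <<'E'
from h import *
import pickle
c=camera("wrist");pickle.dump(c,open("c1.pkl","wb"))
cv2.imwrite("pics/w1.png",cv2.resize(c["frame"],(800,600))[:,:,::-1])
s=status.get_state();print(s["time_s"],s["eef_pos"],s["orientation"],s["gripper_width"],s["contact_force"],s["qpos"])
E
```

```text
2.325 [0.52669776 0.18148383 0.2511968 ] [ 8.97825868e-06  7.28690662e-01  6.84842517e-01 -8.03710334e-04] -0.00023731994073738783 [-0.4221525  -1.19016688 -0.30148481] [ 2.87624814e-01  1.18692714e-02  1.78860694e+00 -7.59059022e-04
  1.34254390e+00  3.49817698e-01]
```

View pics/w1.png

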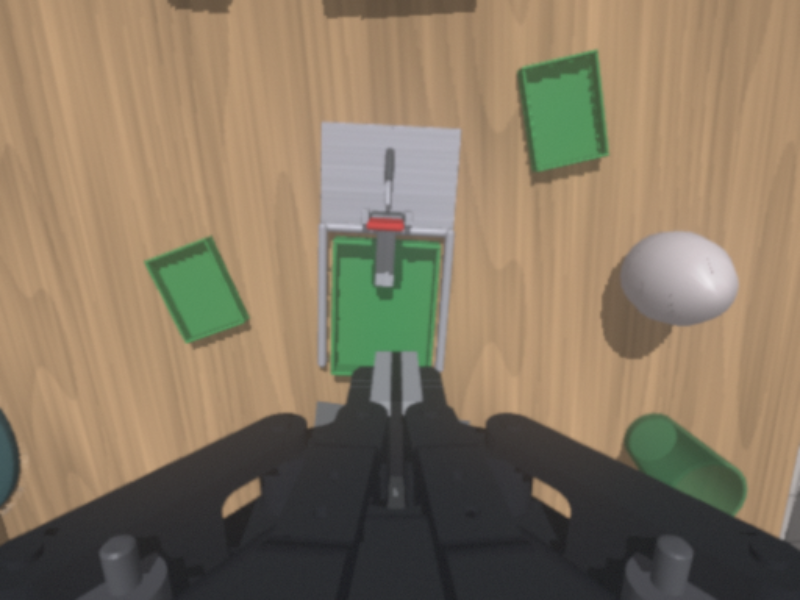

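The wrist view shows the rack almost aligned with the tool. The foot plate's far corners are at (321,123) and (460,129), the tray's rear rim corners at (333,238) and (441,241), the tab at (386,225), and the arm tip at (385,287).

```bash
python3 - <<'E'
from h import *
import pickle
c=pickle.load(open("c1.pkl","rb"));k=.64
def P(l,z): return plane(c,np.array(l)*k,z)[:,:2]
f=P([(321,122),(461,129)],.003);t=P([(333,238),(441,241)],.024);tt=P([(331,376)],.024);tip=P([(385,287)],.024)
hsv=cv2.cvtColor(c["frame"],cv2.COLOR_RGB2HSV)
m=cv2.inRange(hsv,(0,170,100),(6,255,255))|cv2.inRange(hsv,(174,170,100),(180,255,255))
ys,xs=np.nonzero(m);print("red px",xs.min(),xs.max(),ys.min(),ys.max())
tab=plane(c,[(xs.mean(),ys.min()+.5),(xs.mean(),ys.max()+.5),(xs.min(),ys.max()),(xs.max()+1,ys.max())],.085)[:,:2]
rails=P([(323,228),(321,366)],.018),P([(450,231),(441,370)],.018)
print("foot",f.round(4),np.linalg.norm(f[0]-f[1]));print("tray rear",t.round(4),np.linalg.norm(t[0]-t[1]));print("front-left",tt.round(4),np.linalg.norm(tt-t[0]));print("tip",tip.round(4),"tab",tab.round(4))
for a in(f,t): d=a[0]-a[1];print("ang from width",np.degrees(np.arctan2(d[1],d[0]))-90)
for r in rails: d=r[0]-r[1];print("rail",r.round(4),np.degrees(np.arctan2(d[1],d[0])),np.linalg.norm(d))
d=f.mean(0)-t.mean(0);print("foot-trayrear",np.hypot(*d),"(101)",np.degrees(np.arctan2(d[1],d[0])))
d=t[0]-tt[0];print("side",np.degrees(np.arctan2(d[1],d[0])))
E
```

```text
Traceback (most recent call last):
ValueError: zero-size array to reduction operation minimum which has no identity
```

```bash
cat > m1.py <<'E'
from h import *
import pickle
c=pickle.load(open("c1.pkl","rb"));k=.64
def P(l,z): return plane(c,np.array(l)*k,z)[:,:2]
f=P([(321,122),(461,129)],.003);t=P([(333,238),(441,241)],.024);tt=P([(331,376)],.024);tip=P([(385,287)],.026)
hsv=cv2.cvtColor(c["frame"],cv2.COLOR_RGB2HSV)
m=((hsv[:,:,1]>140)&((hsv[:,:,0]<6)|(hsv[:,:,0]>172))).astype(np.uint8);m[:100]=0;m[200:]=0
ys,xs=np.nonzero(m);print("red px",xs.min(),xs.max(),ys.min(),ys.max())
tab=plane(c,[(xs.mean(),ys.min()+.5),(xs.mean(),ys.max()+.5),(xs.min(),ys.max()),(xs.max()+1,ys.max())],.085)[:,:2]
rails=P([(323,228),(321,366)],.018),P([(450,231),(441,370)],.018)
print("foot",f.round(4),np.linalg.norm(f[0]-f[1]));print("tray rear",t.round(4),np.linalg.norm(t[0]-t[1]));print("front-left",tt.round(4),np.linalg.norm(tt-t[0]));print("tip",tip.round(4),"tab",tab.round(4))
for a in(f,t): d=a[0]-a[1];print("ang from width",np.degrees(np.arctan2(d[1],d[0]))-90)
for r in rails: d=r[0]-r[1];print("rail",r.round(4),np.degrees(np.arctan2(d[1],d[0])),np.linalg.norm(d))
d=f.mean(0)-t.mean(0);print("foot-trayrear",np.hypot(*d),"(101)",np.degrees(np.arctan2(d[1],d[0])))
d=t[0]-tt[0];print("side",np.degrees(np.arctan2(d[1],d[0])))
E
python3 m1.py
```

```text
red px 236 257 141 146
foot [[0.4684 0.294 ]
 [0.5896 0.2808]] 0.12190680202677777
tray rear [[0.4723 0.1955]
 [0.5669 0.1871]] 0.09491562733589348
front-left [[0.4577 0.0641]] 0.13213621482832263
tip [[0.5151 0.1489]] tab [[0.5208 0.2138]
 [0.5204 0.2081]
 [0.5085 0.2094]
 [0.5339 0.2079]]
ang from width 83.7823181000947
ang from width 84.93555664797242
rail [[0.4635 0.204 ]
 [0.448  0.0724]] 83.29932582116619 0.13256250640518716
rail [[0.5757 0.1946]
 [0.5631 0.0614]] 84.58901098028072 0.1338081207587096
foot-trayrear 0.09661763164094521 (101) 84.4056629373635
side 83.62447951903619
```

>>> {"method": "step_arm", "body": {"targets": [[0,-0.009,0,-0.05,0,0,-2.4],[0,-0.009,0,-0.1,0,0,-2.4],[0,-0.009,0,-0.15,0,0,-2.4],[0,-0.009,0,-0.184,0,0,-2.4],[0,-0.009,0,-0.184,0,0,-2.4]]}}

```text
time_s: 2.95
eef_pos: [0.5145, 0.1793, 0.0646]
orientation: [-0.001, 0.744, 0.668, -0.004]
contact_force: [-0.4, 0.5, 0.8]
gripper_width: 0.0002
gripper_force: 0.0
```

```bash
python3 - <<'E'
from h import *
c=camera("side")
f=c["frame"][160:235,210:310]
cv2.imwrite("pics/s1.png",cv2.resize(f,(800,600),interpolation=2)[:,:,::-1])
s=status.get_state();p=s["eef_pos"];print(s["time_s"],p,s["orientation"],s["contact_force"])
d=p[:2]-np.array([.5207,.2102]);u=np.array([.1045,.9945]);print("rel hinge",d@u,d@np.array([-u[1],u[0]]))
E
```

```text
3.0 [0.51674566 0.18019561 0.06705179] [-4.73522168e-04  7.43671778e-01  6.68543348e-01 -1.36137715e-03] [ 0.41537564 -0.02476257  0.80751643]
rel hinge -0.030252598137750178 0.0007971350759393179
```

View pics/s1.png

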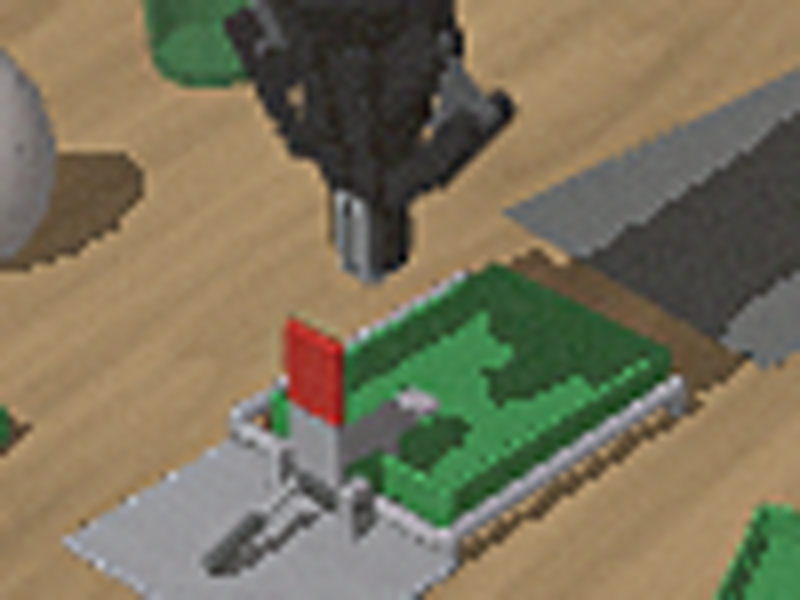

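The tab, at crop (315,365), still stands upright, and the fingertip at crop (370,278) is on its tray side. I'll check that the tip matches its projection.

```bash
python3 - <<'E'
from h import *
import pickle
c=pickle.load(open("c0.pkl","rb"))["side"]
q=proj(c,[[.5167,.1802,.067],[.5207,.2102,.085],[.5155,.1505,.028]]);print((q-[210,160])*8)
E
```

```text
[[367.05421169 338.7322241 ]
 [307.46492131 332.30742068]
 [418.84805799 387.33813257]]
```

```bash
python3 - <<'E'
from h import *
import pickle
c=pickle.load(open("c1.pkl","rb"));print("w1 tcp px(800)",proj(c,[[.5267,.1815,.2512]])/.64,"seen 396,352")
cs={n:camera(n) for n in("scene","side","wrist")}
s=status.get_state();p=s["eef_pos"];print(s["time_s"],p)
ims=[]
for n,c in cs.items():
    q=proj(c,[p])[0];print(n,q);x,y=q.astype(int);x=min(max(x,50),462);y=min(max(y,75),309)
    f=c["frame"].copy();f=f[y-75:y+75,x-50:x+50];ims.append(cv2.resize(f,(266,400),interpolation=2));print(q-[x-50,y-75])
cv2.imwrite("pics/tip.png",np.hstack(ims)[:,:,::-1])
E
```

```text
w1 tcp px(800) [[394.4433358  343.32187244]] seen 396,352
3.15 [0.51990245 0.18187786 0.07022045]
scene [272.48044596 172.31530126]
[50.48044596 75.31530126]
side [254.67688094 201.36502639]
[50.67688094 75.36502639]
wrist [253.49466707 217.79155807]
[50.49466707 75.79155807]
```

View pics/tip.png

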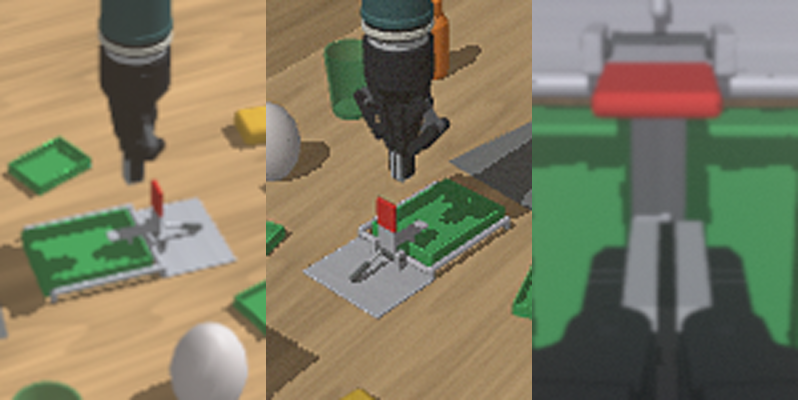

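```bash
python3 - <<'E'
from h import *
cs={n:camera(n) for n in("scene","side","wrist")}
px={"scene":(222+132/2.66,97+181/2.667),"side":(204+136/2.66,126+179/2.667)}
A=[];b=[]
for n in px:
    o,d=ray(cs[n],[px[n]]);d=d[0]/np.linalg.norm(d[0]);M=np.eye(3)-np.outer(d,d);A.append(M);b.append(M@o)
X=np.linalg.lstsq(np.vstack(A),np.hstack(b),rcond=None)[0];print("tip",X,[proj(cs[n],[X])-px[n] for n in px])
print("wrist of it",proj(cs["wrist"],[X]))
s=status.get_state();print(s["time_s"],s["eef_pos"],s["qpos"],s["gripper_width"])
E
```

```text
tip [0.51896446 0.1793406  0.09908807] [array([[0.06540155, 0.02627241]]), array([[ 0.0656494 , -0.02594851]])]
wrist of it [[252.01434989 241.93532284]]
3.3 [0.519459   0.18220169 0.06973671] [ 2.92131395e-01  1.42213177e-01  1.99832801e+00 -5.87058864e-05
  9.97523809e-01  3.96941176e-01] -0.0001822351788144691
```

```bash
python3 - <<'E'
from h import *
import pickle
c=camera("wrist");pickle.dump(c,open("c2.pkl","wb"))
h=np.array([.5207,.2102]);u=np.array([.1045,.9945]);v=np.array([-u[1],u[0]])
for a,b,z in[(-.003,.014,.085),(-.003,-.014,.085),(-.06,.008,.028),(-.06,-.008,.028),(-.023,.048,.024)]:
    p=h+a*u+b*v;print(a,b,z,proj(c,[[*p,z]]).round(1))
print("seen tab lower edge: ",[(203+(x-532)/2.66,142+110/2.667) for x in(593,720)])
V=np.array(c["view"]);print(-V[:3,:3].T@V[:3,3],V[2,:3],status.get_state()["eef_pos"],c["fx"])
E
```

```text
-0.003 0.014 0.085 [[225.2 186.4]]
-0.003 -0.014 0.085 [[274.5 186.4]]
-0.06 0.008 0.028 [[240.8 237.1]]
-0.06 -0.008 0.028 [[260.7 237.1]]
-0.023 0.048 0.024 [[189.5 191.5]]
seen tab lower edge:  [(225.93233082706766, 183.2448443944507), (273.6766917293233, 183.2448443944507)]
[0.52643151 0.24928269 0.24775517] [-0.02588676 -0.26179676 -0.96477579] [0.5191647  0.18221705 0.0693815 ] 296.1888689289417
```

By the scene and side views the fingertip is about 25–30 mm above the reported TCP. I'll lower by 25 mm, which is safe either way because the steel arm's top is at 28 mm, and measure again.

>>> {"method": "step_arm", "body": {"targets": [[0,0,0,-0.012,0,0,0],[0,0,0,-0.025,0,0,0],[0,0,0,-0.025,0,0,0]]}}

```text
time_s: 3.72
eef_pos: [0.5159, 0.1814, 0.0404]
orientation: [-0.001, 0.743, 0.669, -0.002]
contact_force: [-0.2, 0.1, -0.0]
gripper_width: 0.0004
gripper_force: 0.0
```

```bash
python3 - <<'E'
from h import *
cs={n:camera(n) for n in("scene","side")}
ims=[]
for n,(x,y) in(("scene",(272,172)),("side",(255,195))):
    f=cs[n]["frame"][y-37:y+38,x-25:x+25];ims.append(cv2.resize(f,(400,600),interpolation=cv2.INTER_CUBIC))
cv2.imwrite("pics/tip2.png",np.hstack(ims)[:,:,::-1])
s=status.get_state();print(s["time_s"],s["eef_pos"],s["contact_force"],[proj(cs[n],[s["eef_pos"]]) for n in cs])
E
```

```text
3.825 [0.51728433 0.18177807 0.0418396 ] [-0.02384931 -0.48542106 -0.08929775] [array([[271.97190282, 178.98248404]]), array([[255.61755375, 209.32362068]])]
```

View pics/tip2.png

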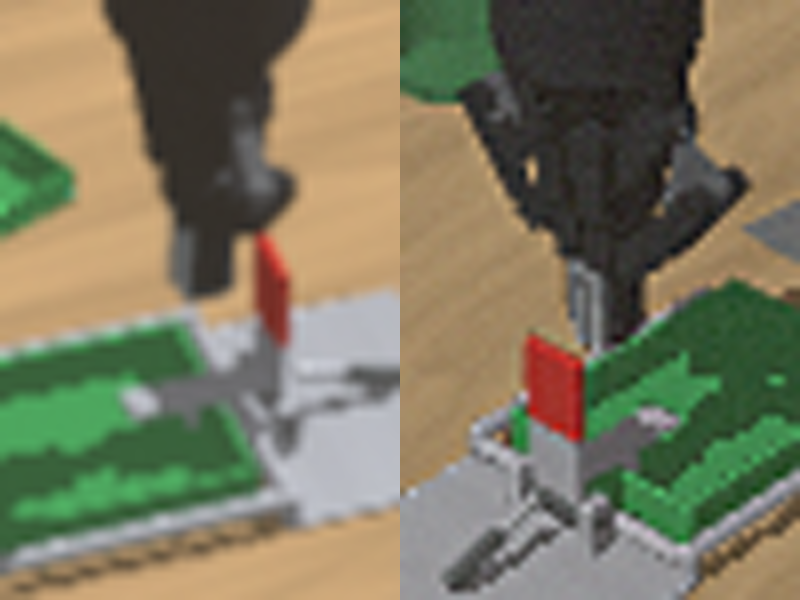

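The tip's bottom centre is at scene (272,171) and side (256,201), 8 px above the reported TCP. That puts its true height at about 68 mm, level with the upper tab and on the tray side, clear of everything. Next I push the tab along its arc.

>>> {"method": "step_arm", "body": {"targets": [[0,0.001,0.007,0,0,0,0],[0,0.0015,0.015,0,0,0,0],[0,0.0025,0.025,0,0,0,0],[0,0.0035,0.035,-0.003,0,0,0],[0,0.0045,0.044,-0.007,0,0,0],[0,0.0055,0.053,-0.014,0,0,0],[0,0.006,0.06,-0.021,0,0,0],[0,0.006,0.06,-0.021,0,0,0],[0,0.006,0.06,-0.021,0,0,0]]}}

```text
time_s: 4.95
eef_pos: [0.5235, 0.2418, 0.0212]
orientation: [-0.0, 0.743, 0.669, -0.0]
contact_force: [0.9, 0.6, 0.1]
gripper_width: -0.0001
gripper_force: 0.0
```

```bash
cat > look.py <<'E'
from h import *
import sys
cs={n:camera(n) for n in("scene","side")}
ims=[]
for n,(x,y) in(("scene",(265,180)),("side",(265,200))):
    f=cs[n]["frame"][y-56:y+57,x-37:x+38];ims.append(cv2.resize(f,(400,600),interpolation=cv2.INTER_CUBIC))
cv2.imwrite("pics/"+sys.argv[1],np.hstack(ims)[:,:,::-1])
for n in cs:
    hsv=cv2.cvtColor(cs[n]["frame"],cv2.COLOR_RGB2HSV)
    m=(hsv[:,:,1]>150)&((hsv[:,:,0]<5)|(hsv[:,:,0]>174))&(hsv[:,:,2]>80);m[:120]=0;m[240:]=0;m[:,:230]=0;m[:,310:]=0
    ys,xs=np.nonzero(m);print(n,"red",len(xs),xs.mean().round(1),ys.mean().round(1))
s=status.get_state();print(s["time_s"],s["eef_pos"],s["contact_force"])
E
python3 look.py push.png
```

```text
scene red 62 295.8 178.8
side red 67 236.7 226.3
5.05 [0.52391886 0.24174764 0.02170756] [-0.57438118  0.80106375 -0.38165058]
```

View pics/push.png

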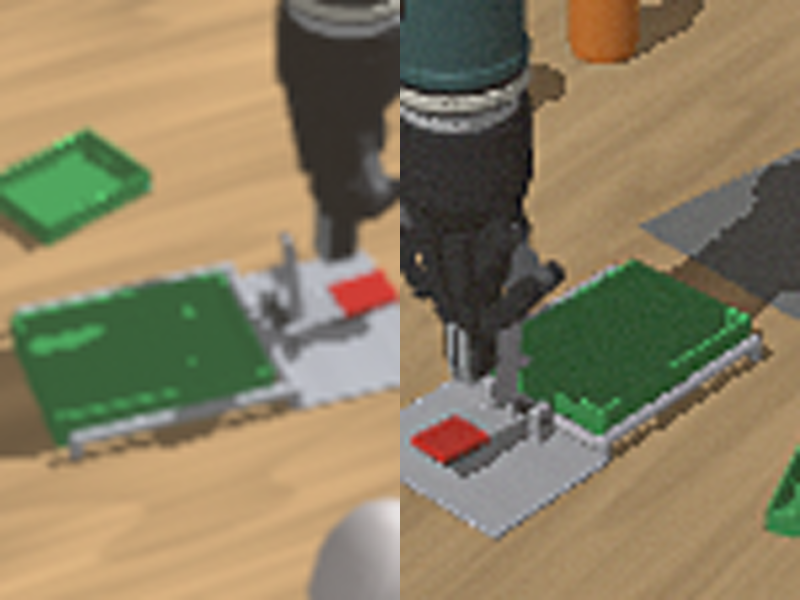

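The finger is up: the arm stands upright and the tab lies level at scene (296,179) and side (237,226). Next I retreat upward, go over the tray's front half with the fingers spread 40 mm across, and come down to just above the rim.

>>> {"method": "step_arm", "body": {"targets": [[0,0,0,0.03,0,0,0],[0,0,0,0.06,0,0,0],[0,0,0,0.1,0,0,0],[0.04,-0.005,-0.05,0.1,0,0,0],[0.04,-0.01,-0.1,0.1,0,0,0],[0.04,-0.016,-0.154,0.1,0,0,0],[0.04,-0.016,-0.154,0.05,0,0,0],[0.04,-0.016,-0.154,0.01,0,0,0],[0.04,-0.016,-0.154,-0.007,0,0,0],[0.04,-0.016,-0.154,-0.007,0,0,0]]}}

```text
time_s: 6.3
eef_pos: [0.507, 0.0878, 0.0139]
orientation: [-0.001, 0.743, 0.669, -0.001]
contact_force: [-0.6, 0.6, 0.2]
gripper_width: 0.0403
gripper_force: 0.0
```

```bash
python3 look.py tray1.png
```

```text
scene red 61 295.8 178.9
side red 69 236.8 226.3
6.4 [0.50933841 0.0882608  0.01606413] [-0.34332655 -0.46834289  0.0830246 ]
```

View pics/tray1.png

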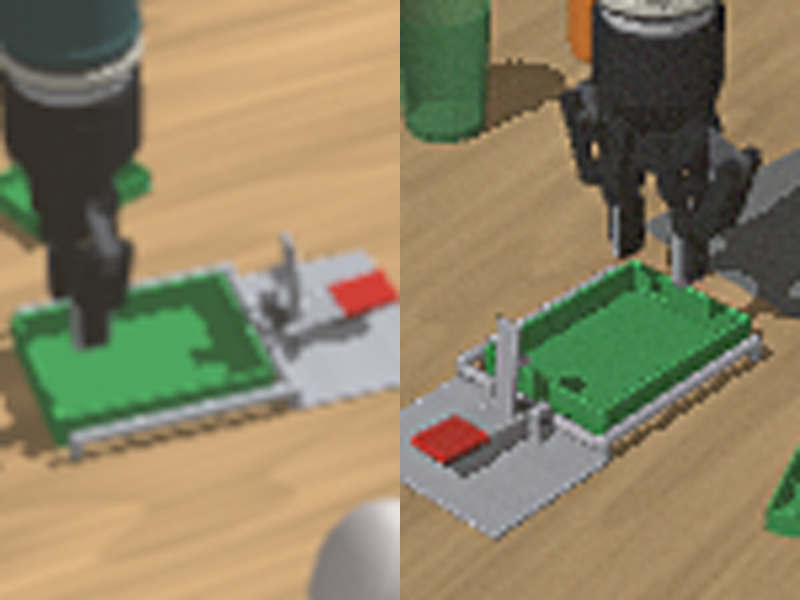

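```bash
python3 - <<'E'
from h import *
import pickle
cs=pickle.load(open("c0.pkl","rb"))
px={"scene":(245.3,188.5),"side":(270.8,191.5)}
A=[];b=[]
for n in px:
    o,d=ray(cs[n],[px[n]]);d=d[0]/np.linalg.norm(d[0]);M=np.eye(3)-np.outer(d,d);A.append(M);b.append(M@o)
X=np.linalg.lstsq(np.vstack(A),np.hstack(b),rcond=None)[0];print("tip",X,[proj(cs[n],[X])-px[n] for n in px])
u=np.array([.1045,.9945]);v=np.array([-u[1],u[0]]);O=np.array([.5115,.1227]);print("rack",(X[:2]-O)@u,(X[:2]-O)@v)
E
```

```text
tip [0.53110699 0.08577679 0.05026212] [array([[-0.26137475, -0.11807845]]), array([[-0.24375144,  0.10794807]])]
rack -0.03467120031837653 -0.02335762601758894
```

Triangulated, the near fingertip is at z of about 50 mm, rack x -35 mm and y -23 mm, over the tray interior as wanted. I'll go down about 38 mm to put the tips roughly 8 mm above the tray floor.

>>> {"method": "step_arm", "body": {"targets": [[0.04,0,0,-0.012,0,0,0],[0.04,0,0,-0.024,0,0,0],[0.04,0,0,-0.032,0,0,0],[0.04,0,0,-0.034,0,0,0],[0.04,0,0,-0.034,0,0,0]]}}

```text
time_s: 7.02
eef_pos: [0.5077, 0.0879, -0.0196]
orientation: [-0.0, 0.743, 0.669, -0.0]
contact_force: [0.9, 0.9, 0.4]
gripper_width: 0.0399
gripper_force: 0.0
```

>>> {"method": "step_arm", "body": {"targets": [[0.04,0,0,-0.002,0,0,0],[0.04,0,0,-0.004,0,0,0],[0.04,0,0,-0.004,0,0,0]]}}

```text
time_s: 7.4
eef_pos: [0.5078, 0.0879, -0.0234]
orientation: [-0.0, 0.743, 0.669, -0.0]
contact_force: [-0.6, -0.8, -1.4]
gripper_width: 0.0401
gripper_force: 0.0
```

>>> {"method": "step_arm", "body": {"targets": [[0.04,-0.0005,-0.005,0,0,0,0],[0.04,-0.001,-0.01,0,0,0,0],[0.04,-0.0015,-0.015,0,0,0,0],[0.04,-0.002,-0.02,0,0,0,0],[0.04,-0.0026,-0.025,0,0,0,0],[0.04,-0.0031,-0.03,0,0,0,0]]}}

```text
time_s: 8.15
eef_pos: [0.5049, 0.0576, -0.0233]
orientation: [0.0, 0.743, 0.669, 0.0]
contact_force: [0.3, 1.7, -0.0]
gripper_width: 0.0399
gripper_force: 0.6
```

```bash
cat > green.py <<'E'
from h import *
for n in("scene","side"):
    c=camera(n);hsv=cv2.cvtColor(c["frame"],cv2.COLOR_RGB2HSV);m=cv2.inRange(hsv,(50,130,40),(75,255,255))
    k,l,st,ce=cv2.connectedComponentsWithStats(m)
    for i in range(1,k):
        if st[i,4]>60:
            ct=max(cv2.findContours((l==i).astype(np.uint8),0,2)[0],key=len)
            r=cv2.minAreaRect(plane(c,ct.reshape(-1,2),.02)[:,:2].astype(np.float32)*1000)
            print(n,ce[i].round(),st[i,:4],st[i,4],np.round(r[0]),np.round(r[1]),round(r[2],1))
s=status.get_state();print(s["time_s"],s["eef_pos"],s["contact_force"])
E
python3 green.py
```

```text
scene [251. 193.] [236 183  31  21] 340 [519.  99.] [93. 72.] 84.1
scene [326. 211.] [314 203  25  17] 227 [691. 274.] [49. 60.] 8.9
side [272. 208.] [251 194  46  30] 536 [499. 116.] [150.  96.] 82.8
side [195. 217.] [179 206  32  23] 188 [663. 298.] [69. 95.] 9.5
side [311. 235.] [297 224  28  24] 318 [330. 165.] [62. 98.] 16.7
8.25 [ 0.50468991  0.05728719 -0.0233447 ] [ 0.12546733 -1.08538589 -0.73456309]
```

>>> {"method": "step_arm", "body": {"targets": [[0.04,-0.001,-0.01,0,0,0,0],[0.04,-0.002,-0.02,0,0,0,0],[0.04,-0.003,-0.03,0,0,0,0],[0.04,-0.004,-0.04,0,0,0,0],[0.04,-0.0053,-0.05,0,0,0,0],[0.04,-0.0063,-0.06,0,0,0,0],[0.04,-0.0074,-0.07,0,0,0,0],[0.04,-0.0084,-0.08,0,0,0,0],[0.04,-0.0095,-0.09,0,0,0,0],[0.04,-0.0105,-0.1,0,0,0,0]]}}

```text
time_s: 9.5
eef_pos: [0.4942, -0.0427, -0.0233]
orientation: [-0.0, 0.743, 0.669, 0.0]
contact_force: [-0.7, 1.4, 0.7]
gripper_width: 0.0401
gripper_force: 0.7
```

```bash
python3 green.py | grep -v -e 326 -e 195 -e 311
```

```text
scene [239. 159.] [228 153  22  14] 154 [356. 139.] [49. 59.] 14.4
scene [219. 200.] [200 189  35  23] 402 [508.  -5.] [105.  72.] 84.3
side [194. 217.] [179 206  32  23] 175 [663. 298.] [69. 95.] 9.5
```

>>> {"method": "step_arm", "body": {"targets": [[0.04,-0.001,-0.01,0,0,0,0],[0.04,-0.002,-0.02,0,0,0,0],[0.04,-0.003,-0.03,0,0,0,0],[0.04,-0.004,-0.04,0,0,0,0],[0.04,-0.0053,-0.05,0,0,0,0],[0.04,-0.0063,-0.06,0,0,0,0],[0.04,-0.0074,-0.07,0,0,0,0],[0.04,-0.0084,-0.08,0,0,0,0],[0.04,-0.0095,-0.09,0,0,0,0],[0.04,-0.01,-0.095,0,0,0,0]]}}

```text
time_s: 10.85
eef_pos: [0.4843, -0.1378, -0.0233]
orientation: [0.0, 0.743, 0.669, 0.0]
contact_force: [0.9, 1.6, -0.3]
gripper_width: 0.0398
gripper_force: 0.5
```

>>> {"method": "step_arm", "body": {"targets": [[0.04,0,0,0,0,0,0],[0.04,0.001,0.008,0,0,0,0],[0.04,0.001,0.008,0.04,0,0,0],[0.04,0.001,0.008,0.09,0,0,0],[0.04,0.001,0.008,0.14,0,0,0],[0,0.001,0.008,0.2,0,0,0],[0,0.001,0.058,0.25,0,0,0],[0,0.005,0.118,0.27,0,0,0],[0,0.011,0.178,0.27,0,0,0],[0,0.011,0.178,0.27,0,0,0]]}}

```text
time_s: 12.1
eef_pos: [0.4953, 0.0452, 0.2475]
orientation: [0.0, 0.741, 0.671, 0.001]
contact_force: [0.2, -1.1, 0.1]
gripper_width: 0.0004
gripper_force: 0.0
```

```bash
python3 green.py | grep -v -e 326 -e 195 -e 311; python3 - <<'E'
from h import *
c=camera("wrist");cv2.imwrite("pics/w3.png",c["frame"][:,:,::-1])
hsv=cv2.cvtColor(c["frame"],cv2.COLOR_RGB2HSV)
m=(hsv[:,:,1]>130)&((hsv[:,:,0]<6)|(hsv[:,:,0]>172))
k,l,st,ce=cv2.connectedComponentsWithStats(m.astype(np.uint8))
for i in range(1,k):
    if st[i,4]>40: print("wrist red",st[i],ce[i],plane(c,[ce[i]],.021))
E
```

```text
scene [239. 159.] [229 153  21  13] 131 [357. 140.] [46. 58.] 12.9
scene [183. 207.] [164 197  40  22] 546 [ 498. -100.] [109.  69.] 81.4
side [309. 183.] [288 169  45  29] 434 [486. -79.] [156. 111.] 86.3
12.2 [0.49493516 0.04223886 0.2464988 ] [ 0.42896085  0.11454822 -0.71894097]
```

```bash
python3 - <<'E'
from h import *
cs={n:camera(n) for n in("scene","side")};ims=[]
for n,(x,y) in(("scene",(235,190)),("side",(275,200))):
    f=cs[n]["frame"][y-55:y+56,x-75:x+75];ims.append(cv2.resize(f,(400,296),interpolation=2))
cv2.imwrite("pics/last.png",np.hstack(ims)[:,:,::-1])
E
```

```text
(no output)
```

View pics/last.png

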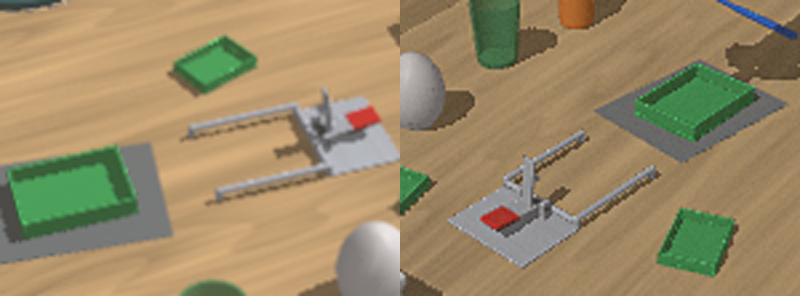

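The tray lies wholly on the grey mat with grey on all sides, at scene crop (75,190) and side crop (695,100). The rack is empty with the arm upright at (325,105). Now I go behind the arm, over the level tab.

>>> {"method": "step_arm", "body": {"targets": [[0,0.008,0.05,-0.03,0,0,0],[0,0.015,0.1,-0.06,0,0,0],[0,0.022,0.15,-0.06,0,0,0],[0,0.0285,0.198,-0.06,0,0,0],[0,0.0285,0.198,-0.1,0,0,0],[0,0.0285,0.198,-0.15,0,0,0],[0,0.0285,0.198,-0.19,0,0,0],[0,0.0285,0.198,-0.208,0,0,0],[0,0.0285,0.198,-0.208,0,0,0]]}}

```text
time_s: 13.48
eef_pos: [0.5231, 0.2375, 0.0374]
orientation: [-0.0, 0.744, 0.669, -0.001]
contact_force: [-0.5, -0.0, 0.3]
gripper_width: -0.0001
gripper_force: 0.0
```

```bash
python3 look.py x1.png; python3 look.py x2.png
```

```text
scene red 62 295.8 178.8
side red 69 236.8 226.3
13.575 [0.52537255 0.23885544 0.04017003] [0.43295215 0.75136127 0.76009816]
scene red 62 295.8 178.8
side red 69 236.8 226.3
13.675 [0.52584204 0.23943201 0.04097479] [ 0.41070387 -0.33140568  0.18537291]
```

>>> {"method": "step_arm", "body": {"targets": [[0,-0.001,-0.01,0,0,0,0],[0,-0.002,-0.022,0,0,0,0],[0,-0.003,-0.029,-0.001,0,0,0],[0,-0.0037,-0.035,-0.002,0,0,0],[0,-0.0047,-0.045,-0.006,0,0,0],[0,-0.0056,-0.0535,-0.0125,0,0,0],[0,-0.0064,-0.061,-0.0205,0,0,0],[0,-0.0068,-0.065,-0.027,0,0,0],[0,-0.0068,-0.065,-0.027,0,0,0],[0,-0.0068,-0.065,-0.027,0,0,0]]}}

```text
time_s: 14.92
eef_pos: [0.5168, 0.1739, 0.0113]
orientation: [-0.0, 0.743, 0.669, -0.0]
contact_force: [0.2, -0.2, 0.2]
gripper_width: -0.0002
gripper_force: 0.0
```

```bash
python3 look.py x3.png
```

```text
scene red 15 279.5 172.9
side red 77 250.0 205.4
15.025 [0.51719909 0.17416548 0.01178363] [-0.16747314  0.77097676 -0.87614549]
```

The tab is upright again. I'll retreat straight up and check the finger angle.

>>> {"method": "step_arm", "body": {"targets": [[0,0,0,0.03,0,0,0],[0,0,0,0.07,0,0,0],[0,0,0,0.12,0,0,0],[0,0,0,0.18,0,0,0],[0,0,0,0.24,0,0,0],[0,0,0,0.24,0,0,0],[0,0,0,0.24,0,0,0]]}}

```text
time_s: 15.9
eef_pos: [0.517, 0.1741, 0.2519]
orientation: [0.0, 0.743, 0.669, 0.0]
contact_force: [-0.7, 0.0, -0.3]
gripper_width: 0.0
gripper_force: 0.0
```

```bash
python3 - <<'E'
from h import *
import pickle
c0=pickle.load(open("c0.pkl","rb"));h=np.array([.5207,.2102]);u=np.array([.1045,.9945])
def red(c):
    hsv=cv2.cvtColor(c["frame"],cv2.COLOR_RGB2HSV);m=(hsv[:,:,1]>150)&((hsv[:,:,0]<5)|(hsv[:,:,0]>174))&(hsv[:,:,2]>80);m[:120]=0;m[240:]=0;m[:,:230]=0;m[:,310:]=0
    ys,xs=np.nonzero(m);return len(xs),xs.mean().round(2),ys.mean().round(2)
def L(r,o,th): # tab centre
    x=r*np.sin(th);z=.016+r*np.cos(th);return [*(h+x*u),z]
for n in("scene","side"):
    c=camera(n);print(n,"before",red(c0[n]),"now",red(c),"pred 0 / -.1 / .2",*[proj(c,[L(.052,0,t)])[0].round(1) for t in(0,-.1,.2)])
s=status.get_state();print(s["time_s"],s["eef_pos"],s["contact_force"])
E
python3 green.py
```

```text
scene before (28, np.float64(280.64), np.float64(170.39)) now (24, np.float64(279.0), np.float64(170.92)) pred 0 / -.1 / .2 [280.9 170.5] [279.3 170.9] [284.1 170.1]
side before (72, np.float64(248.97), np.float64(206.06)) now (76, np.float64(250.0), np.float64(205.5)) pred 0 / -.1 / .2 [248.6 206.3] [249.9 205.6] [246.2 208. ]
16.0 [0.51580618 0.17368786 0.24966408] [-1.25902104  0.35674182 -1.77165561]
scene [239. 159.] [229 153  21  13] 134 [357. 140.] [47. 58.] 15.2
scene [194. 201.] [184 197  18   9] 87 [487. -68.] [46. 36.] 81.8
scene [326. 211.] [314 203  25  17] 230 [690. 274.] [50. 60.] 8.9
side [300. 188.] [288 180  27  18] 146 [489. -29.] [ 53. 113.] 83.8
side [195. 217.] [179 206  32  23] 193 [663. 298.] [69. 96.] 9.2
side [311. 236.] [297 224  28  25] 279 [330. 165.] [62. 98.] 16.7
16.1 [0.51574738 0.17361042 0.24934724] [-0.17981874 -0.76503798  0.28189385]
```

```bash
python3 -c "
from workcell import job_done
print(job_done())"
```

```text
the job is handed in; nothing more can be done
None
```

The job is handed in: I flipped the finger up, slid the tray flat onto the grey mat and flipped the finger back down. The last images put the finger at about -0.1 rad, its lower stop, and before the flip-down the tray showed grey mat on all sides.

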